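# Slide a thin plate out over the edge of its stand and lay it on the balance

### The arm

A 7-joint arm with a two-finger parallel gripper is mounted at the origin on a cart in front of the work surface, level with it; the furniture and walls round the work are solid. World frame = base frame: x ahead of the robot, y to its left, z up, the work surface at z = 0. Lengths are in m, angles in rad, forces in N, time in s.
With the tool pointing down it reaches from about 0.425 to 0.925 m from the base axis. Payload 6.8 kg.
Tool frame: the origin (TCP) lies on the centre line of the jaws, within the pads' length; the fingertips stand bot.tip_reach ahead of it and the grasp point (between the pads) lies 3 mm ahead of it (bot.tip_reach is the distance from the TCP to the fingertips, in m); z points along the fingers, y is the line along which they close (so a half turn about z gives the same grasp; the last joint's range is limited). The gripper opens to 85 mm and grips with 20 to 120 N. Pads are 22 mm wide; open, the fingers measure 114 mm over their backs; the gripper's body (76 mm by 85 mm) begins 54 mm behind the grasp point. The pads swing forward as they close: fully open they stand 13 mm farther back than shut.
Start: joints at [-1.304, 0.477, 0.022, 1.555, -0.011, 1.109, -0.083], TCP at [0.247, 0.628, 0.253] pointing down, gripper open.
Joint ranges: [-2.96, 2.96], [-0.34, 2.1], [-1.41, 1.46], [0.24, 2.44], [-1.37, 4.51], [0.17, 1.92], [-2.96, 2.96]. Speed limits (rad/s): [2.39, 2.39, 3.14, 3.14, 3.14, 3.14, 3.14].

### API

Orientations are given as a unit quaternion [w, x, y, z].
In Python, from station import bot gives the robot as it stands.
- The arm moves only by the tool jog_arm, never from a script. Its argument "deltas" is a list of rows, each a list of 7 numbers: the shift along the world's x, y, z in m, then the turn, a rotation vector about the world's x, y, z in rad, then the opening, from 0 (shut) to 1 (fully open). In form: [[x, y, z, rx, ry, rz, grip], ...]. A call has 1 to 10 rows; each row shifts and turns the commanded pose from where the row before left it; what a row does not reach is not made up. A row lasts 1/10 s, in which the tool goes at most 50 mm and 8.59 degrees, less where a joint would pass 70% of its speed; a pose out of reach is approached as far as the arm can. A call with a gripper value outside its range is refused whole. The fingers move at their own pace and stop on an object; "newtons" is the grip in N (left out, the last holds). Time passes only in rows, so rows that do not move let the fingers close. It gives the time, the measured TCP pose, the force, the opening and the grip force at its end, in the units of the state.
- bot.get_obs(): the state, without advancing time (a new reading comes with each control period).
- bot.read_camera(name): name is "side" or "top"; returns a dict with "img" (480x640x3 uint8, red, green, blue), "K" (3x3 intrinsics, pixels), "eye" and "attitude" of the camera in the world. Camera axes: x right, y down, z forward; pixel columns grow to the right and rows downward; lengths in m; the calibration is good to about 2 mm. A picture is of the moment at which its call begins. There is no depth.
- bot.hand_in(): hands the job in; it is judged then, once.
The state is a dict: "t": time; "q": joint angles; "joint_vel": joint speeds; "joint_torque": joint torques, N m; "eef_pos": TCP position; "tool_rot": TCP orientation; "contact_force": force on the tool from outside, world axes, zero at the start; "torque": the same for the moment, N m; "gripper_width": opening from 0.0 (shut) to 1.0 (fully open); "grasp_force": force on a finger pad.
Only numpy, scipy, OpenCV 4.12 (cv2) and the standard library are available. Lean on these libraries where they do the work, as an engineer would, in place of code of your own. Each camera call takes 0.05 s, during which the arm holds its last target. There are 200 camera calls.

### The job

Weigh the thin steel plate: it lies too flat in its stand to be grasped, so press on it lightly from above and slide it out past the spring roller, through the open front, until its front end sticks out over the edge by roughly 4 cm (less than half, so it does not tip). Then grip it by the two long sides of the part that sticks out, lift it clear, lay it gently and level on the middle of the balance's round pan and let go. Never press hard on the plate, the stand or the balance, and leave the other things on the bench alone.

Things in the scene. Friction and masses are not known exactly. Their poses are not given: they have to be found in the camera images.
- plate_center (a point): middle, half-way up, of the flat steel plate: 110 mm long (x) x 50 wide (y) x 3 thick, 90 to 170 g, grey, a dark dot near each corner. Starts flat in the stand, its x axis along the stand's, front end 15 to 25 mm behind the stand's front edge, held by the stand's spring roller. A fingertip pressing 6 to 11 N drags it along; much less slips, over 13 N is too hard
- stand_edge (a point): middle of the stand's open front edge, on the deck surface that the plate slides on (the plate's upper face is 3 mm higher). Axes: +x from the edge back into the stand, y along the edge, z up. Its height differs between runs: 70 to 84 mm above the bench. The deck is sprung: it sinks about 0.12 mm per N of press, after the first 1 to 2 N. At least 58 mm free below it in front
- pan (a point): centre of the upper face of the balance's round steel pan, 54 mm across, 4 thick, 80 mm above the bench; sinks about 0.25 mm per N. On a stem 16 mm thick, 38 mm over the fixed white housing (120 x 110 mm, 38 mm high; display strip 45 mm high on its -x side)
- tin: bystander: round metal tin, 65 mm across, 26 mm high; origin at the centre of its underside
- bottle: bystander: white bottle with a screw cap, 56 mm across, 140 mm high; origin at the centre of its underside
- fitting: bystander: brass tee fitting, 40 x 67 x 19 mm; origin at the centre of its underside
- tweezers: bystander: steel tweezers lying flat, 122 mm long in y, 14 mm wide, 8 mm high; origin at the centre of the underside
- dish: bystander: open flat plastic dish, 87 mm across, 14 mm high; origin at the centre of its underside. Beyond and left of the stand (from 0.6 m ahead of the robot, about 0.15 m to its left) the tall instrument rises: come to the stand from the robot's side
- stand: fixed grey stand, origin 70 mm below the middle of its deck, +x to the back. Deck 140 mm (x) x 68 x 8. Rails along both long sides, inner faces at y = +27 and -27 mm, tops 5 mm above the deck (2 mm above the plate); the same across the back, 136 mm behind the front edge. A spring roller at the left (+y) rail, 95 mm behind the edge, pushes the plate to the right rail with 2.5 N until it has passed
Not all that is in view belongs to the job. Of the things that look like the part that bears plate_center, the larger one is meant. Leave any red look-alike of the part that bears pan alone.

How it is judged:
On the way, in this order (a step that is already met when the one before it is completed fails the run):
1. the plate lies flat on the stand with its front end 30 to 53 mm out over the edge (x of plate_center in the frame of stand_edge between 0.002 and 0.025 m and z of plate_center in the frame of stand_edge below 0.004 m and angle between plate_center's own z axis and vertical below 0.06 rad), for 0.2 s.
2. the plate has been lifted clear of the stand, in the fingers (z of plate_center in the frame of stand_edge above 0.02 m and contact force between the fingers and plate above 0.5 N), for 0.1 s.
At the end, for the whole second after the job is handed in: The plate lies flat (within 3.4 degrees) and at rest on the balance's pan, its middle within 15 mm of the pan's centre, let go (horizontal distance between plate_center and pan below 0.015 m and z of plate_center in the frame of pan between -0.001 and 0.005 m and angle between plate_center's own z axis and vertical below 0.06 rad and linear speed of plate below 0.01 m/s and contact force between the fingers and plate below 0.05 N); the robot touches nothing.
It fails at once if the plate is pressed onto the stand with more than 20 N (the roller's own squeeze of 5 N included) (contact force between plate and stand above 20 N).
It fails at once if the robot presses or strikes the stand itself with more than 15 N (contact force between any of the arm, the fingers and stand above 15 N).
It fails at once if the plate is set on the balance with more than 20 N (contact force between plate and balance above 20 N).
It fails at once if the balance is struck by the robot with more than 10 N (contact force between any of the fingers, the arm and balance above 10 N).
It fails at once if a bystander is moved by more than 20 mm (distance of any of tin, bottle, fitting, tweezers, dish from where it was at the start of the episode above 0.02 m).
It also fails if it takes over 72 s, if anything falls off the work surface, if the arm or the gripper's body presses on something with over 40 N, if the wrist force passes 120 N, or if a joint passes its speed limit or range.

## Working session

There is one attempt and no reset: what is moved stays moved. The work goes in short steps, Python scripts to look and compute and a tool call to move; the robot and the scene stay as the last step left them, time stands still between calls to the robot, and variables do not carry over. Pictures are saved under pics/ and viewed, at most 10 in all, crops included, and the job is handed in when it is done.

Besides the shell and the picture viewer there is one more tool, called after "Emit:" as name([rows], argument=value, ...), one row to a line, values as JSON. jog_arm: Moves the arm, as the interface text tells. Its arguments: {"type":"object","properties":{"deltas":{"type":"array"},"newtons":{"type":"number"}},"required":["deltas"]}

```bash
ls; mkdir -p pics; python3 - <<'E'
from station import bot
import cv2
o=bot.get_obs();print({k:o[k] for k in('t','eef_pos','tool_rot','contact_force','gripper_width')},bot.tip_reach)
for n in('top','side'):
    c=bot.read_camera(n);cv2.imwrite(f'pics/{n}0.png',c['img'][:,:,::-1]);print(n,c['K'],c['eye'],c['attitude'])
E
```

```text
pics
{'t': 0.0, 'eef_pos': array([0.24693464, 0.6276481 , 0.25233183]), 'tool_rot': array([-9.02068670e-05,  1.86281712e-01,  9.82495971e-01, -8.85202655e-04]), 'contact_force': array([ 0.25275581, -0.88914963, -0.39539853]), 'gripper_width': 1.0007722906515177} 0.022
top [[490.75143728   0.         324.1012105 ]
 [  0.         490.75143728 240.17613977]
 [  0.           0.           1.        ]] [ 0.43323081 -0.26143435  0.95264892] [ 0.05166949 -0.70305057  0.70780869 -0.04535431]
side [[464.31923458   0.         312.10173864]
 [  0.         464.31923458 238.7072576 ]
 [  0.           0.           1.        ]] [ 0.58658919 -0.89541893  0.65481624] [-0.40041937  0.91553901  0.03770016 -0.00559863]
```

View pics/top0.png

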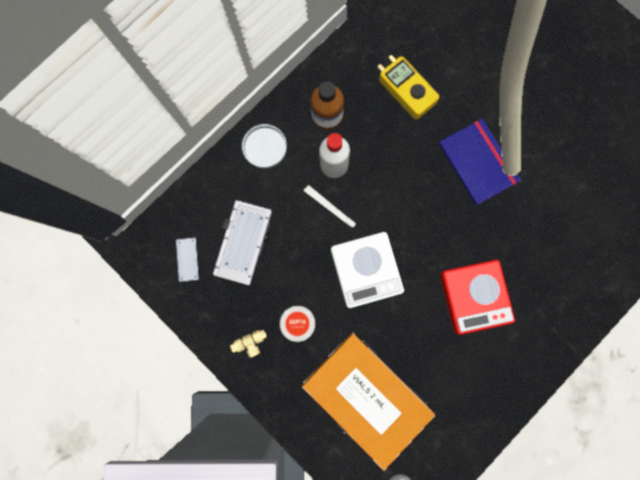

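View pics/side0.png

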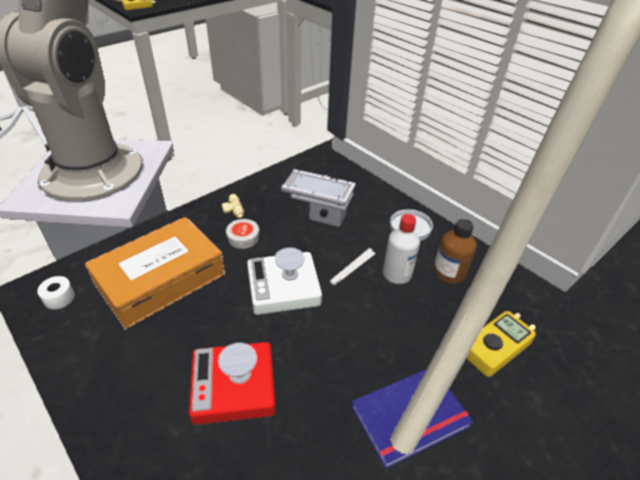

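The top view shows the stand with its plate at about (243,242) and a smaller loose plate at (187,259). The white balance's pan is at (367,262) and the red look-alike's at (485,290). The plate meant is the larger one, in the stand, and the balance meant is the white one. I'll confirm with one enlarged crop.

```bash
cat > h.py <<'E'
import numpy as np,cv2
from scipy.spatial.transform import Rotation as R
def cam(c):
    q=c['attitude'];return R.from_quat([q[1],q[2],q[3],q[0]]).as_matrix(),np.array(c['eye']),np.array(c['K'])
def ray(c,uv,z):
    M,e,K=cam(c);d=M@np.linalg.solve(K,[uv[0],uv[1],1.]);return e+d*(z-e[2])/d[2]
def proj(c,P):
    M,e,K=cam(c);p=(np.atleast_2d(P)-e)@M@K.T;return p[:,:2]/p[:,2:]
E
python3 - <<'E'
from station import bot
import cv2,pickle,numpy as np
from h import *
c={n:bot.read_camera(n) for n in('top','side')};pickle.dump(c,open('c0.pkl','wb'))
t=cv2.resize(c['top']['img'][190:295,165:275],None,fx=5.4,fy=5.4,interpolation=cv2.INTER_CUBIC)
s=cv2.resize(c['side']['img'][160:235,270:370],None,fx=5.4,fy=5.4,interpolation=cv2.INTER_CUBIC)
cv2.imwrite('pics/stand.png',t[:,:,::-1]);cv2.imwrite('pics/stands.png',s[:,:,::-1])
for uv in((235,281),(243,242),(252,206)):print(ray(c['top'],uv,.08))
print('pan',ray(c['top'],(367.5,262),.08),ray(c['side'],(289.5,258),.08))
E
```

```text
[ 0.4817591  -0.09513955  0.08      ]
[ 0.55162078 -0.10822632  0.08      ]
[ 0.61744232 -0.12349712  0.08      ]
pan [ 0.51400479 -0.33112112  0.08      ] [ 0.5167938  -0.32839042  0.08      ]
```

View pics/stand.png

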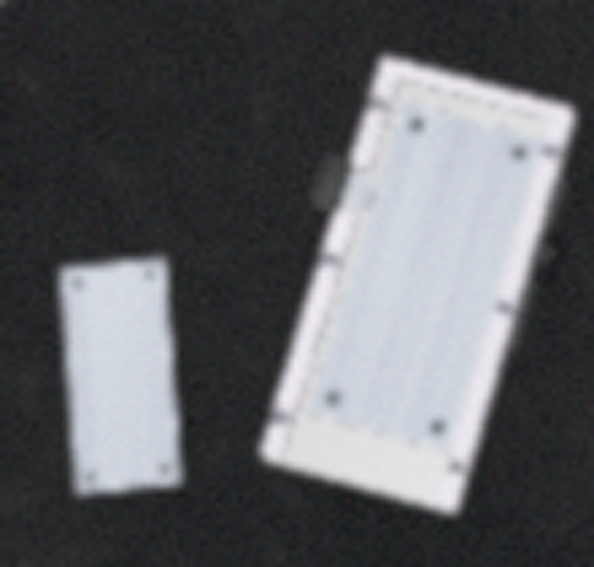

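View pics/stands.png

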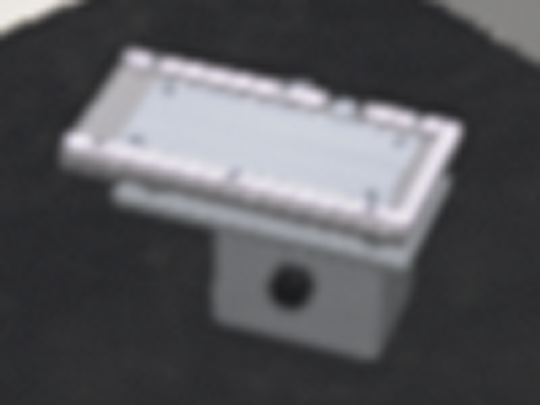

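Both crops confirm it. The larger plate lies in the stand with its roller on the left and its open front toward the robot. The loose plate is smaller. The dots and corners are readable in both views, so I'll fit the poses now.

```bash
python3 - <<'E'
import pickle,numpy as np
from scipy.optimize import least_squares
from h import *
c=pickle.load(open('c0.pkl','rb'))
f=lambda p,o:(np.array(p,float)+.5)/5.4-.5+o
# order FL FR BL BR
dt=f([(333,398),(437,427),(416,124),(519,152)],(165,190));ds=f([(168,90),(138,139),(398,142),(372,196)],(270,160))
st=f([(262,456),(460,514),(383,57),(576,108)],(165,190));ss=f([(130,50),(68,140),(462,125),(408,222)],(270,160))
def pts(p,L0,L1,w):
    r=R.from_euler('z',p[3]).as_matrix();l=np.array([(L0,w,0),(L0,-w,0),(L1,w,0),(L1,-w,0)]);return l@r.T+p[:3]
S=least_squares(lambda p:np.r_[(proj(c['top'],pts(p,0,.14,.034))-st).ravel(),(proj(c['side'],pts(p,0,.14,.034))-ss).ravel()],[.48,-.1,.08,-.2])
print('stand railtop',S.x,np.round(S.fun.reshape(-1,2),1).tolist())
D=least_squares(lambda p:np.r_[(proj(c['top'],pts(p,-p[4],p[4],p[5]))-dt).ravel(),(proj(c['side'],pts(p,-p[4],p[4],p[5]))-ds).ravel()],[.55,-.1,.08,-.2,.045,.02])
print('plate top',D.x,np.round(D.fun.reshape(-1,2),1).tolist())
r=R.from_euler('z',S.x[3]).as_matrix();print('plate in stand',(D.x[:3]-S.x[:3])@r)
# pan by ellipse
for n,(u0,v0,u1,v1) in dict(top=(345,238,390,285),side=(265,240,315,285)).items():
    im=c[n]['img'][v0:v1,u0:u1].astype(int);print(n);
    m=((im[...,2]-im[...,0])>10).astype(np.uint8)
    k,l,s,ce=cv2.connectedComponentsWithStats(m);i=1+s[1:,4].argmax();print(s[i],ce[i]+(u0,v0),ray(c[n],ce[i]+(u0,v0),.08))
E
```

```text
stand railtop [ 0.48535724 -0.08811352  0.08000545 -0.27481314] [[-0.2, -0.1], [-0.4, -0.7], [0.0, -0.4], [0.2, -0.2], [-0.6, -0.3], [-1.3, 0.4], [-0.2, -0.2], [0.4, 0.5]]
plate top [ 0.55493186 -0.10875776  0.07749131 -0.27478229  0.04781128  0.01794434] [[0.1, -0.1], [-0.0, -0.1], [0.0, 0.1], [-0.1, 0.0], [0.2, -0.1], [-0.4, 0.2], [0.3, 0.1], [-0.1, -0.2]]
plate in stand [ 0.07256606 -0.00098932 -0.00251414]
top
[  8   9  28  28 598] [366.75250836 260.73913043] [ 0.51626994 -0.32983019  0.08      ]
side
[ 10   8  29  23 515] [289.13009709 258.3961165 ] [ 0.5162594  -0.32941563  0.08      ]
```

Emit:
jog_arm([
  [0.01,-0.04,0,0,0,0.01,0],
  [0.01,-0.04,0,0,0,0.01,0],
  [0.01,-0.04,0,0,0,0.01,0],
  [0.01,-0.04,0,0,0,0.01,0],
  [0.01,-0.04,0,0,0,0.01,0],
  [0.01,-0.04,0,0,0,0.01,0],
  [0.01,-0.04,0,0,0,0.01,0],
  [0.025,-0.04,0,0,0,0.01,0],
  [0.025,-0.04,0,0,0,0.01,0],
  [0.025,-0.04,0,0,0,0.01,0],
])

```text
t: 1.2
eef_pos: [0.3926, 0.2265, 0.2536]
tool_rot: [0.0, 0.137, 0.991, 0.0]
contact_force: [1.5, 0.3, 0.9]
gripper_width: -0.002
grasp_force: 0.0
```

Emit:
jog_arm([
  [0.012,-0.04,0,0,0,0,0],
  [0.012,-0.04,0,0,0,0,0],
  [0.012,-0.04,0,0,0,0,0],
  [0.012,-0.04,0,0,0,0,0],
  [0.012,-0.042,0,0,0,0,0],
  [0.012,-0.042,0,0,0,0,0],
  [0.012,-0.042,0,0,0,0,0],
  [0.0325,-0.0182,-0.03,0,0,0,0],
  [0.0325,-0.0182,-0.03,0,0,0,0],
  [0.0325,-0.0182,-0.03,0,0,0,0],
])

```text
t: 2.2
eef_pos: [0.575, -0.1132, 0.1623]
tool_rot: [0.0, 0.137, 0.991, 0.0]
contact_force: [0.4, 1.5, 1.4]
gripper_width: -0.002
grasp_force: 0.0
```

Emit:
jog_arm([
  [0,0,-0.02,0,0,0,0],
  [0,0,-0.02,0,0,0,0],
  [0,0,-0.01,0,0,0,0],
  [0,0,0,0,0,0,0],
  [0,0,0,0,0,0,0],
])

```text
t: 2.7
eef_pos: [0.5739, -0.1124, 0.114]
tool_rot: [0.0, 0.137, 0.991, 0.0]
contact_force: [-0.2, -0.1, 0.1]
gripper_width: 0.003
grasp_force: 0.0
```

Emit:
jog_arm([
  [0,-0.002,-0.005,0,0,0,0],
  [0,0,-0.004,0,0,0,0],
  [0,0,-0.001,0,0,0,0],
  [0,0,-0.001,0,0,0,0],
  [0,0,0,0,0,0,0],
  [0,0,0,0,0,0,0],
])

```text
t: 3.3
eef_pos: [0.5737, -0.1144, 0.1024]
tool_rot: [0.0, 0.137, 0.991, 0.0]
contact_force: [0.2, 0.1, -0.2]
gripper_width: -0.002
grasp_force: 0.0
```

Emit:
jog_arm([
  [0,0,-0.0005,0,0,0,0],
  [0,0,-0.0005,0,0,0,0],
  [0,0,0,0,0,0,0],
])

```text
t: 3.6
eef_pos: [0.5736, -0.1144, 0.1013]
tool_rot: [-0.0, 0.137, 0.991, 0.0]
contact_force: [-0.1, -0.5, 0.4]
gripper_width: -0.001
grasp_force: 0.0
```

Emit:
jog_arm([
  [0,0,-0.0005,0,0,0,0],
  [0,0,-0.0005,0,0,0,0],
  [0,0,0,0,0,0,0],
])

```text
t: 3.9
eef_pos: [0.5736, -0.1144, 0.1002]
tool_rot: [-0.0, 0.137, 0.991, 0.0]
contact_force: [-0.8, 0.4, 0.2]
gripper_width: 0.002
grasp_force: 0.0
```

Emit:
jog_arm([
  [0,0,-0.0005,0,0,0,0],
  [0,0,0,0,0,0,0],
])

```text
t: 4.1
eef_pos: [0.5736, -0.1144, 0.0998]
tool_rot: [-0.0, 0.137, 0.991, -0.0]
contact_force: [-0.3, -0.0, 0.7]
gripper_width: 0.001
grasp_force: 0.0
```

Emit:
jog_arm([
  [0,0,-0.0003,0,0,0,0],
  [0,0,0,0,0,0,0],
])

```text
t: 4.3
eef_pos: [0.5736, -0.1144, 0.0995]
tool_rot: [-0.0, 0.137, 0.991, 0.0]
contact_force: [0.1, 0.5, 0.2]
gripper_width: -0.0
grasp_force: 0.0
```

Emit:
jog_arm([
  [0,0,-0.0005,0,0,0,0],
  [0,0,0,0,0,0,0],
])

```text
t: 4.5
eef_pos: [0.5736, -0.1144, 0.0989]
tool_rot: [-0.0, 0.137, 0.991, -0.0]
contact_force: [0.4, 0.4, -0.6]
gripper_width: -0.0
grasp_force: 0.0
```

Emit:
jog_arm([
  [0,0,-0.0005,0,0,0,0],
  [0,0,0,0,0,0,0],
])

```text
t: 4.7
eef_pos: [0.5736, -0.1144, 0.0985]
tool_rot: [-0.0, 0.137, 0.991, 0.0]
contact_force: [0.8, 0.7, -0.1]
gripper_width: -0.001
grasp_force: 0.0
```

Emit:
jog_arm([
  [0,0,-0.0004,0,0,0,0],
  [0,0,0,0,0,0,0],
])

```text
t: 4.9
eef_pos: [0.5736, -0.1144, 0.0981]
tool_rot: [-0.0, 0.137, 0.991, 0.0]
contact_force: [-0.6, -0.1, 0.1]
gripper_width: 0.001
grasp_force: 0.0
```

Emit:
jog_arm([
  [0,0,-0.0004,0,0,0,0],
  [0,0,0,0,0,0,0],
])

```text
t: 5.1
eef_pos: [0.5737, -0.1145, 0.0979]
tool_rot: [0.0, 0.137, 0.991, 0.0]
contact_force: [-1.0, 0.4, 2.8]
gripper_width: 0.003
grasp_force: 1.3
```

Emit:
jog_arm([
  [0,0,-0.0004,0,0,0,0],
  [0,0,0,0,0,0,0],
])

```text
t: 5.3
eef_pos: [0.5736, -0.1144, 0.0976]
tool_rot: [0.0, 0.137, 0.991, 0.0]
contact_force: [-1.4, 1.1, 4.6]
gripper_width: -0.006
grasp_force: 2.4
```

Emit:
jog_arm([
  [0,0,-0.0004,0,0,0,0],
  [0,0,0,0,0,0,0],
])

```text
t: 5.5
eef_pos: [0.5737, -0.1145, 0.0973]
tool_rot: [0.0, 0.137, 0.991, 0.0]
contact_force: [-2.1, 0.5, 7.3]
gripper_width: 0.001
grasp_force: 3.4
```

Emit:
jog_arm([
  [0,0,-0.0002,0,0,0,0],
  [-0.0019,0.00054,0,0,0,0,0],
  [-0.0019,0.00054,0,0,0,0,0],
  [-0.0019,0.00054,0,0,0,0,0],
  [-0.0019,0.00054,0,0,0,0,0],
  [-0.0019,0.00054,0,0,0,0,0],
])

```text
t: 6.1
eef_pos: [0.5654, -0.1121, 0.0975]
tool_rot: [0.002, 0.137, 0.991, -0.0]
contact_force: [3.1, -1.1, 5.8]
gripper_width: -0.004
grasp_force: 2.8
```

Emit:
jog_arm([
  [0,0,-0.0005,0,0,0,0],
  [-0.0019,0.00054,0,0,0,0,0],
  [-0.0019,0.00054,0,0,0,0,0],
  [-0.0019,0.00054,0,0,0,0,0],
])

```text
t: 6.5
eef_pos: [0.5603, -0.1106, 0.0973]
tool_rot: [0.002, 0.137, 0.991, -0.0]
contact_force: [3.1, -1.8, 6.5]
gripper_width: -0.002
grasp_force: 3.5
```

```bash
python3 - <<'E'
from station import bot
import cv2,pickle
c={n:bot.read_camera(n) for n in('top','side')};pickle.dump(c,open('c1.pkl','wb'))
t=cv2.resize(c['top']['img'][190:300,190:290],None,fx=4,fy=4,interpolation=cv2.INTER_CUBIC)
s=cv2.resize(c['side']['img'][150:240,270:370],None,fx=4,fy=4,interpolation=cv2.INTER_CUBIC)
s=cv2.copyMakeBorder(s,0,80,0,0,0)
cv2.imwrite('pics/v1.png',cv2.hconcat([t,s])[:,:,::-1]);print(bot.get_obs()['contact_force'])
E
```

```text
[ 2.30087673 -0.81024933  7.65904856]
```

View pics/v1.png

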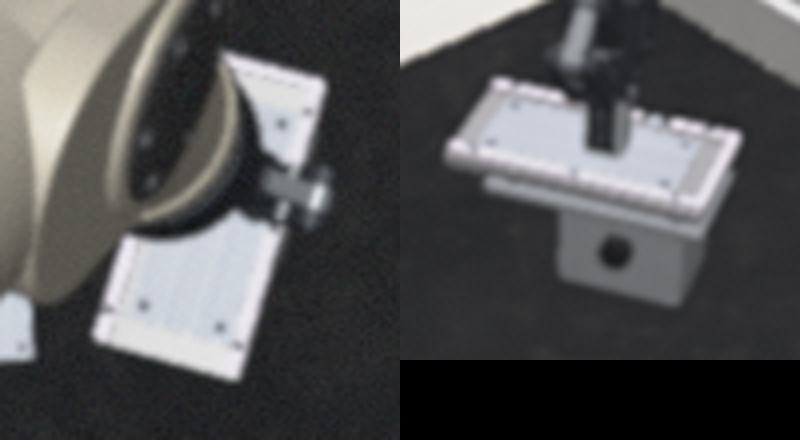

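Emit:
jog_arm([
  [0,0,-0.0004,0,0,0,0],
  [0,0,0,0,0,0,0],
])

```text
t: 6.8
eef_pos: [0.5599, -0.1105, 0.0969]
tool_rot: [0.002, 0.137, 0.991, 0.0]
contact_force: [0.9, -0.3, 9.9]
gripper_width: 0.001
grasp_force: 4.9
```

```bash
cat > trk.py <<'E'
from station import bot
from h import *
import pickle
D=np.array([.55493,-.10876,.0775]);yaw=-.2748;dx,dy=.0478,.0179
def dots(s):
    r=R.from_euler('z',yaw).as_matrix();return np.array([(-dx,dy,0),(-dx,-dy,0)])@r.T+D-s*r[:,0]
def track(save=None):
    out=[]
    for n in('top','side'):
        c=bot.read_camera(n);g=c['img'].astype(np.float32).mean(2)
        dog=cv2.GaussianBlur(g,(0,0),2.5)-cv2.GaussianBlur(g,(0,0),.8)
        S=np.arange(-.005,.085,.0005);sc=[]
        for s in S:
            p=proj(c,dots(s)).astype(np.float32);sc.append(cv2.remap(dog,p[:,0].reshape(1,-1),p[:,1].reshape(1,-1),1).min())
        out.append((n,round(S[int(np.argmax(sc))]*1e3,1),round(float(max(sc)),1)))
        if save:cv2.imwrite(f'pics/{save}_{n}.png',c['img'][:,:,::-1])
    o=bot.get_obs();print(out,np.round(o['contact_force'],1),np.round(o['eef_pos'],4),round(o['t'],2))
E
python3 -c "from trk import *;track()"
```

```text
[('top', np.float64(29.5), 34.5), ('side', np.float64(28.5), 24.7)] [ 0.9 -0.2 11.1] [ 0.5599 -0.1105  0.097 ] 6.9
```

Emit:
jog_arm([
  [-0.0019,0.00054,0,0,0,0,0],
  [-0.0019,0.00054,0,0,0,0,0],
  [-0.0019,0.00054,0,0,0,0,0],
  [-0.0019,0.00054,0,0,0,0,0],
  [-0.0019,0.00054,0,0,0,0,0],
])

```text
t: 7.4
eef_pos: [0.5512, -0.108, 0.0971]
tool_rot: [0.003, 0.137, 0.991, -0.0]
contact_force: [3.5, -1.2, 7.2]
gripper_width: 0.001
grasp_force: 4.1
```

```bash
sed -i 's/def track(save=None)/def track(lo,hi,save=None)/; s/np.arange(-.005,.085,.0005)/np.arange(lo,hi,.0005)/' trk.py; python3 -c "from trk import *;track(0.002,.02)"
```

```text
[('top', np.float64(14.5), 31.6), ('side', np.float64(13.5), 1.6)] [ 2.1 -0.5  9. ] [ 0.5507 -0.1079  0.097 ] 7.5
```

Emit:
jog_arm([
  [-0.0019,0.00054,-0.0001,0,0,0,0],
  [-0.0019,0.00054,0,0,0,0,0],
  [-0.0019,0.00054,0,0,0,0,0],
  [-0.0019,0.00054,0,0,0,0,0],
  [-0.0019,0.00054,0,0,0,0,0],
])

```text
t: 8.0
eef_pos: [0.5418, -0.1053, 0.0971]
tool_rot: [0.003, 0.137, 0.991, -0.0]
contact_force: [2.9, -0.8, 9.0]
gripper_width: 0.004
grasp_force: 4.2
```

```bash
python3 -c "from trk import *;track(0.014,.032,'v2')"; python3 -c "
import cv2;a=cv2.imread('pics/v2_top.png')[190:300,190:290];b=cv2.imread('pics/v2_side.png')[150:260,270:370]
cv2.imwrite('pics/v2.png',cv2.resize(cv2.hconcat([a,b]),None,fx=4,fy=4,interpolation=2))"
```

```text
[('top', np.float64(23.5), 19.2), ('side', np.float64(14.0), -8.5)] [ 2.9 -1.   8.8] [ 0.5413 -0.1052  0.097 ] 8.1
```

View pics/v2.png

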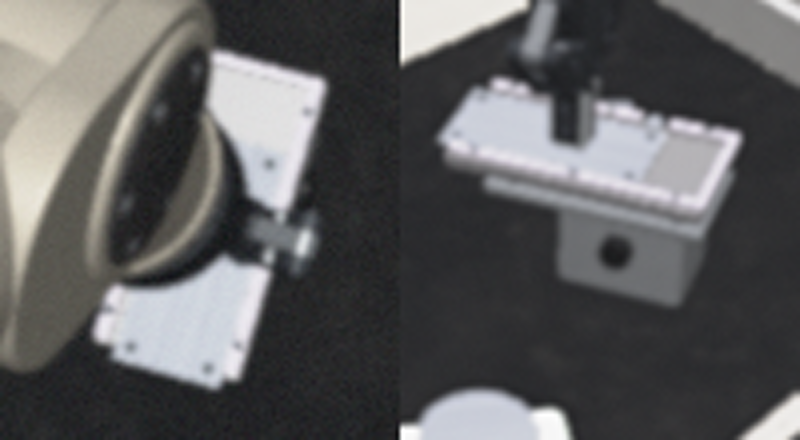

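Emit:
jog_arm([
  [-0.0019,0.00054,0,0,0,0,0],
  [-0.0019,0.00054,0,0,0,0,0],
  [-0.0019,0.00054,0,0,0,0,0],
  [-0.0019,0.00054,0,0,0,0,0],
  [-0.0019,0.00054,0,0,0,0,0],
])

```text
t: 8.6
eef_pos: [0.5322, -0.1025, 0.097]
tool_rot: [0.003, 0.137, 0.991, -0.0]
contact_force: [1.4, -1.6, 8.9]
gripper_width: 0.001
grasp_force: 4.4
```

```bash
python3 -c "from trk import *;track(0.023,.042)"
```

```text
[('top', np.float64(34.0), 14.1), ('side', np.float64(42.0), -14.7)] [ 1.3 -0.5  9.8] [ 0.5316 -0.1024  0.0969] 8.7
```

Emit:
jog_arm([
  [-0.0019,0.00054,0.0001,0,0,0,0],
  [-0.0019,0.00054,0,0,0,0,0],
  [-0.0019,0.00054,0,0,0,0,0],
  [-0.0019,0.00054,0,0,0,0,0],
  [-0.0019,0.00054,0,0,0,0,0],
  [-0.0019,0.00054,0,0,0,0,0],
])

```text
t: 9.3
eef_pos: [0.5204, -0.0992, 0.097]
tool_rot: [0.002, 0.137, 0.991, 0.0]
contact_force: [2.4, -0.7, 8.5]
gripper_width: 0.002
grasp_force: 4.5
```

Emit:
jog_arm([
  [-0.0019,0.00054,0,0,0,0,0],
  [-0.0019,0.00054,0,0,0,0,0],
  [-0.0019,0.00054,0,0,0,0,0],
  [-0.0019,0.00054,0,0,0,0,0],
  [0,0,0,0,0,0,0],
])

```text
t: 9.8
eef_pos: [0.5125, -0.0969, 0.0969]
tool_rot: [0.002, 0.137, 0.991, 0.0]
contact_force: [1.9, -0.5, 9.8]
gripper_width: 0.001
grasp_force: 4.8
```

```bash
python3 -c "from trk import *;track(0.044,.065,'v3')"; python3 -c "
import cv2;a=cv2.imread('pics/v3_top.png')[190:300,190:290];b=cv2.imread('pics/v3_side.png')[150:260,270:370]
cv2.imwrite('pics/v3.png',cv2.resize(cv2.hconcat([a,b]),None,fx=4,fy=4,interpolation=2))"
```

```text
[('top', np.float64(65.0), 24.0), ('side', np.float64(65.0), 12.7)] [ 1.5 -0.2  9.6] [ 0.5125 -0.0969  0.0969] 9.9
```

View pics/v3.png

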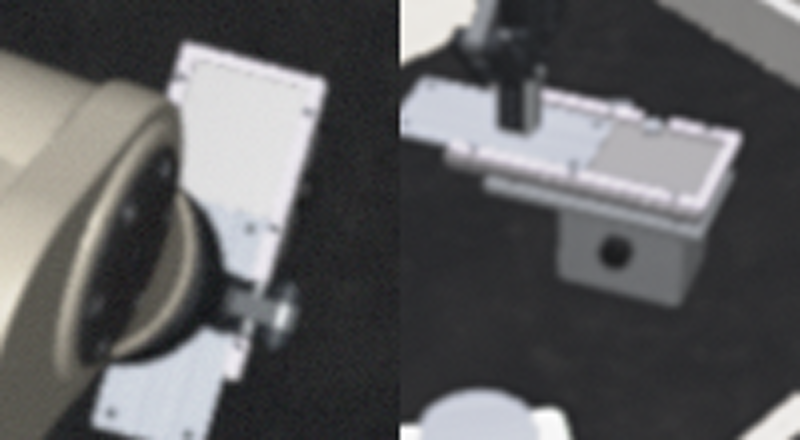

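```bash
python3 -c "
from trk import *
c=bot.read_camera('top')
r=R.from_euler('z',yaw).as_matrix();E=np.array([.48536,-.08811,0])
for uv in((111,413),(188,434),(249,228)):
    print(((ray(c,((uv[0]+.5)/4-.5+190,(uv[1]+.5)/4-.5+190),.0765)-E)@r*1e3).round(1))"
```

```text
[-30.1  17.1  76.5]
[-29.9 -18.6  76.5]
[ 65.7 -18.5  76.5]
```

Emit:
jog_arm([
  [0,0,0.001,0,0,0,0],
  [0,0,0.003,0,0,0,0],
  [0,0,0.02,0,0,0,0],
  [0,0,0.03,0,0,0,0.85],
  [-0.0228,0.0066,0,0,0,0,0.85],
  [-0.0228,0.0066,0,0,0,0,0.85],
  [0,0,0,0,0,0,0.85],
  [0,0,0,0,0,0,0.85],
  [0,0,0,0,0,0,0.85],
])

```text
t: 10.85
eef_pos: [0.4659, -0.0835, 0.1498]
tool_rot: [0.0, 0.137, 0.991, -0.0]
contact_force: [0.2, 0.1, -0.0]
gripper_width: 0.849
grasp_force: 0.0
```

```bash
python3 -c "
from station import bot;o=bot.get_obs();print(o['eef_pos'],o['tool_rot'],o['gripper_width'])"
```

```text
[ 0.46588088 -0.08345148  0.14976054] [ 1.29225959e-04  1.36849446e-01  9.90591845e-01 -9.27338713e-05] 0.8494186102687998
```

Emit:
jog_arm([
  [0.001,0,-0.02,0,0,0,0.85],
  [0,0,-0.02,0,0,0,0.85],
  [0,0,-0.015,0,0,0,0.85],
  [0,0,-0.01,0,0,0,0.85],
  [0,0,-0.0095,0,0,0,0.85],
  [0,0,0,0,0,0,0.85],
  [0,0,0,0,0,0,0.85],
])

```text
t: 11.55
eef_pos: [0.4666, -0.0836, 0.0754]
tool_rot: [0.0, 0.137, 0.991, -0.0]
contact_force: [0.2, 0.5, -0.3]
gripper_width: 0.846
grasp_force: 0.0
```

```bash
python3 -c "
from station import bot;import cv2
a=bot.read_camera('top')['img'][200:320,190:290];b=bot.read_camera('side')['img'][130:250,250:350]
cv2.imwrite('pics/v4.png',cv2.resize(cv2.hconcat([a,b]),None,fx=4,fy=4,interpolation=2)[:,:,::-1])"
```

```text
(no output)
```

View pics/v4.png

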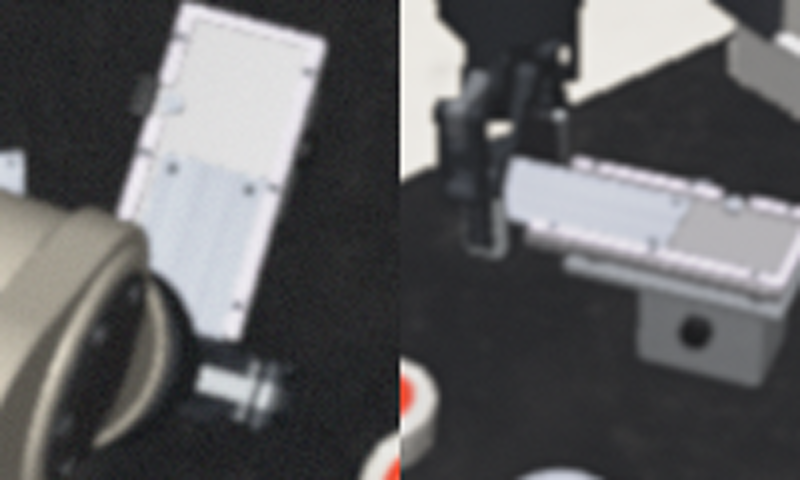

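Emit:
jog_arm([
  [0,0,0,0,0,0,0.7],
  [0,0,0,0,0,0,0.62],
  [0,0,0,0,0,0,0.5],
  [0,0,0,0,0,0,0.4],
  [0,0,0,0,0,0,0.3],
  [0,0,0,0,0,0,0.3],
], newtons=30)

```text
t: 12.25
eef_pos: [0.4666, -0.0831, 0.0755]
tool_rot: [0.0, 0.137, 0.991, 0.0]
contact_force: [-0.0, 3.2, 3.4]
gripper_width: 0.579
grasp_force: 30.5
```

Emit:
jog_arm([
  [0,0,0,0,0,0,0.3],
  [0,0,0,0,0,0,0.3],
  [0,0,0.001,0,0,0,0.3],
  [0,0,0.002,0,0,0,0.3],
  [0,0,0.004,0,0,0,0.3],
  [0,0,0.008,0,0,0,0.3],
  [0,0,0.015,0,0,0,0.3],
  [0,0,0.015,0,0,0,0.3],
  [0,0,0,0,0,0,0.3],
  [0,0,0,0,0,0,0.3],
], newtons=70)

```text
t: 13.25
eef_pos: [0.4661, -0.0838, 0.1204]
tool_rot: [0.0, 0.137, 0.991, -0.0]
contact_force: [0.8, -0.1, -1.7]
gripper_width: 0.556
grasp_force: 72.2
```

```bash
python3 -c "
from station import bot;import cv2,pickle
c={n:bot.read_camera(n) for n in('top','side')};pickle.dump(c,open('c2.pkl','wb'))
a=c['top']['img'][200:320,190:290];b=c['side']['img'][120:240,250:350]
cv2.imwrite('pics/v5.png',cv2.resize(cv2.hconcat([a,b]),None,fx=4,fy=4,interpolation=2)[:,:,::-1]);o=bot.get_obs();print(o['eef_pos'],o['torque'],o['contact_force'])"
```

```text
[ 0.46566938 -0.0835816   0.11978398] [0.03804048 0.02102379 0.01675922] [-0.63413357 -0.06911425 -1.29857636]
```

View pics/v5.png

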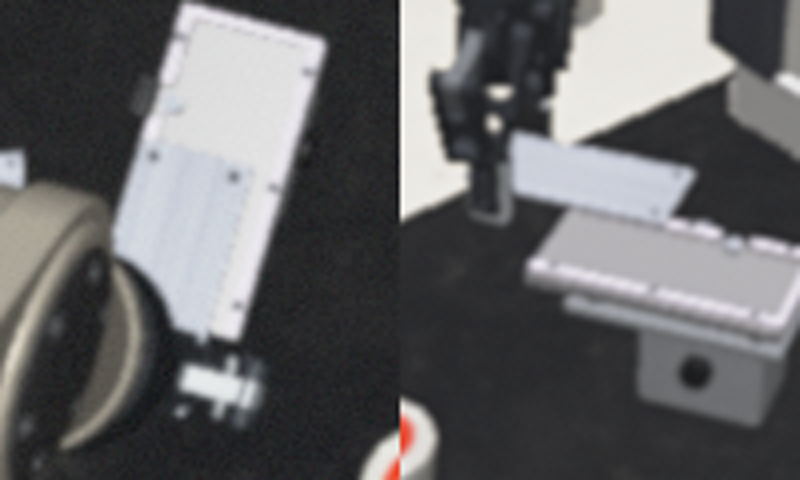

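The plate is lifted clear. Its back dots are at (153,157) and (233,177) in the top half of the crop, and (277,175) and (255,210) in the side half. I'll triangulate them to get tilt and centre.

```bash
python3 -c "
import pickle;from h import *;from scipy.optimize import least_squares
c=pickle.load(open('c2.pkl','rb'));g=lambda p,o:(np.array(p)+.5)/4-.5+o
T=[g(p,(190,200)) for p in((153,157),(233,177))];S=[g(p,(250,120)) for p in((277,175),(255,210))]
X=[]
for t,s in zip(T,S):
    r=least_squares(lambda P:np.r_[proj(c['top'],P)[0]-t,proj(c['side'],P)[0]-s],[.55,-.1,.12]);X.append(r.x);print(r.x.round(4),r.fun.round(2))
m=(X[0]+X[1])/2;d=X[0]-X[1];yaw=np.arctan2(-d[0],d[1]);print('yaw',yaw,'center',m[:2]-.0478*np.array([np.cos(yaw),np.sin(yaw)]),m[2])
for y in(yaw,-.2748):
  ce=m[:2]-.0478*np.array([np.cos(y),np.sin(y)]);print(ce,np.array([.5163,-.3297])-ce)
"
```

```text
[ 0.5518 -0.0891  0.1196] [ 0.    0.01  0.01 -0.  ]
[ 0.5428 -0.1238  0.1212] [-0.01 -0.05 -0.06  0.01]
yaw -0.25392342633142057 center [ 0.50106326 -0.09445336] 0.12038745016327976
[ 0.50106326 -0.09445336] [ 0.01523674 -0.23524664]
[ 0.501324   -0.09349015] [ 0.014976   -0.23620985]
```

Emit:
jog_arm([
  [0,-0.008,0.005,0,0,0,0.3],
  [0.001,-0.018,0.005,0,0,0,0.3],
  [0.002,-0.03,0,0,0,0,0.3],
  [0.002,-0.032,0,0,0,0,0.3],
  [0.002,-0.034,0,0,0,0,0.3],
  [0.002,-0.034,0,0,0,0,0.3],
  [0.002,-0.032,0,0,0,0,0.3],
  [0.002,-0.026,0,0,0,0,0.3],
  [0.001,-0.014,0,0,0,0,0.3],
  [0.001,-0.008,0,0,0,0,0.3],
])

```text
t: 14.35
eef_pos: [0.4806, -0.3209, 0.13]
tool_rot: [-0.0, 0.138, 0.99, -0.0]
contact_force: [0.8, 0.3, -1.0]
gripper_width: 0.553
grasp_force: 72.2
```

Emit:
jog_arm([
  [0,0,0,0,0,0,0.3],
  [0,0,0,0,0,0,0.3],
  [0,0,0,0,0,0,0.3],
])

```text
t: 14.65
eef_pos: [0.4816, -0.3178, 0.1301]
tool_rot: [-0.0, 0.136, 0.991, 0.001]
contact_force: [-0.3, -0.3, -1.2]
gripper_width: 0.554
grasp_force: 72.2
```

```bash
python3 -c "
from station import bot;import cv2,pickle
c={n:bot.read_camera(n) for n in('top','side')};pickle.dump(c,open('c3.pkl','wb'))
a=c['top']['img'][200:320,310:430];b=c['side']['img'][180:300,220:340]
cv2.imwrite('pics/v6.png',cv2.resize(cv2.hconcat([a,b]),None,fx=3.3,fy=3.3,interpolation=2)[:,:,::-1]);o=bot.get_obs();print(o['eef_pos'],o['torque'],o['contact_force'])"
```

```text
[ 0.48157335 -0.31821446  0.1302829 ] [ 0.02139256  0.03491815 -0.01589939] [ 0.56456789 -0.20089691 -1.63123625]
```

View pics/v6.png

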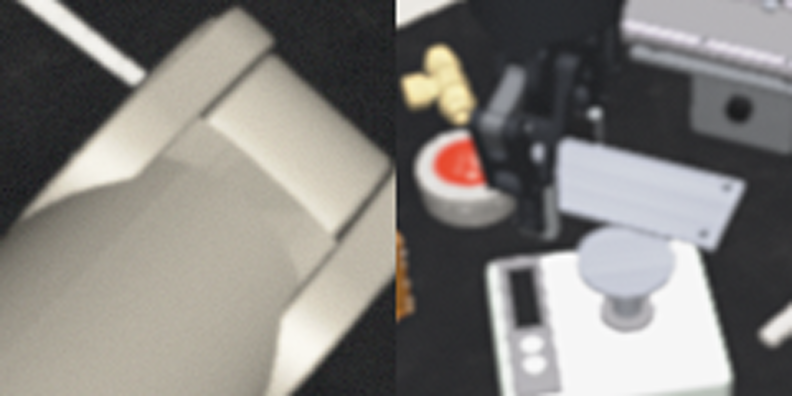

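```bash
python3 -c "
import pickle;from h import *
c=pickle.load(open('c3.pkl','rb'))['side'];X=[ray(c,(np.array(p)+.5)/3.3-.5+(220,180),.131) for p in((331,186),(308,233))]
m=(X[0]+X[1])/2;d=X[0]-X[1];print(X,np.arctan2(-d[0],d[1]),m[:2]-.0478*np.array([.9625,-.2713]))"
```

```text
[array([ 0.56799125, -0.32248209,  0.131     ]), array([ 0.55884581, -0.35762541,  0.131     ])] -0.25458595525542393 [ 0.51741103 -0.32708561]
```

Emit:
jog_arm([
  [-0.001,-0.0013,-0.005,0,0,0,0.3],
  [0,0,-0.01,0,0,0,0.3],
  [0,0,-0.01,0,0,0,0.3],
  [0,0,-0.01,0,0,0,0.3],
  [0,0,-0.005,0,0,0,0.3],
  [0,0,-0.002,0,0,0,0.3],
  [0,0,0,0,0,0,0.3],
  [0,0,0,0,0,0,0.3],
  [0,0,0,0,0,0,0.3],
])

```text
t: 15.65
eef_pos: [0.4806, -0.3209, 0.0887]
tool_rot: [0.0, 0.137, 0.991, -0.0]
contact_force: [0.4, -0.4, 0.4]
gripper_width: 0.555
grasp_force: 72.2
```

Emit:
jog_arm([
  [0,0,-0.002,0,0,0,0.3],
  [0,0,-0.001,0,0,0,0.3],
  [0,0,-0.001,0,0,0,0.3],
  [0,0,0,0,0,0,0.3],
  [0,0,0,0,0,0,0.3],
])

```text
t: 16.15
eef_pos: [0.4803, -0.3207, 0.0843]
tool_rot: [-0.0, 0.137, 0.991, 0.0]
contact_force: [0.5, -1.1, -2.2]
gripper_width: 0.557
grasp_force: 72.2
```

Emit:
jog_arm([
  [0,0,-0.0007,0,0,0,0.3],
  [0,0,0,0,0,0,0.3],
  [0,0,0,0,0,0,0.3],
])

```text
t: 16.45
eef_pos: [0.4804, -0.3208, 0.0837]
tool_rot: [0.0, 0.137, 0.991, -0.0]
contact_force: [1.0, 0.5, -0.4]
gripper_width: 0.561
grasp_force: 72.2
```

Emit:
jog_arm([
  [0,0,-0.0005,0,0,0,0.3],
  [0,0,0,0,0,0,0.3],
  [0,0,0,0,0,0,0.3],
])

```text
t: 16.75
eef_pos: [0.4804, -0.3208, 0.0833]
tool_rot: [0.0, 0.137, 0.991, -0.0]
contact_force: [-0.3, 0.7, 1.2]
gripper_width: 0.559
grasp_force: 72.4
```

Emit:
jog_arm([
  [0,0,-0.0005,0,0,0,0.3],
  [0,0,0,0,0,0,0.3],
  [0,0,0,0,0,0,0.3],
])

```text
t: 17.05
eef_pos: [0.4804, -0.3208, 0.0828]
tool_rot: [0.0, 0.137, 0.991, -0.0]
contact_force: [-1.2, 0.5, 4.4]
gripper_width: 0.555
grasp_force: 72.5
```

Emit:
jog_arm([
  [0,0,0.0003,0,0,0,0.3],
  [0,0,0,0,0,0,0.3],
  [0,0,0,0,0,0,0.3],
], newtons=20)

```text
t: 17.35
eef_pos: [0.4804, -0.3208, 0.0829]
tool_rot: [0.0, 0.137, 0.991, -0.0]
contact_force: [-0.0, 0.6, 2.6]
gripper_width: 0.556
grasp_force: 72.5
```

Emit:
jog_arm([
  [0,0,0,0,0,0,0.58],
  [0,0,0,0,0,0,0.62],
  [0,0,0,0,0,0,0.66],
  [0,0,0,0,0,0,0.75],
  [0,0,0,0,0,0,0.85],
  [0,0,0,0,0,0,0.85],
  [0,0,0,0,0,0,0.85],
])

```text
t: 18.05
eef_pos: [0.4803, -0.3207, 0.0829]
tool_rot: [0.0, 0.137, 0.991, 0.0]
contact_force: [0.8, 0.2, -0.1]
gripper_width: 0.848
grasp_force: 0.0
```

```bash
python3 -c "
from station import bot;import cv2,pickle
c=bot.read_camera('side');pickle.dump(c,open('c4.pkl','wb'))
cv2.imwrite('pics/v7.png',cv2.resize(c['img'][190:310,220:340],None,fx=4,fy=4,interpolation=2)[:,:,::-1])"
```

```text
(no output)
```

View pics/v7.png

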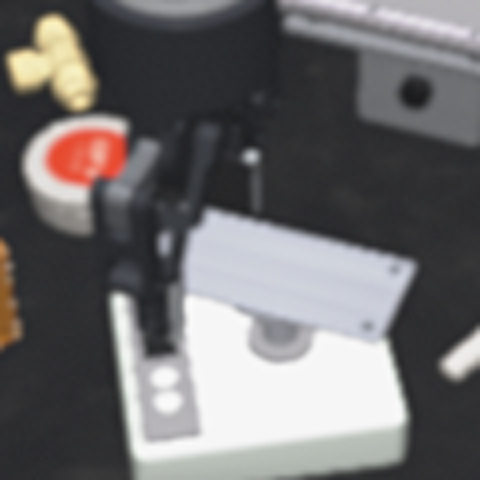

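The plate rests level on the pan with the fingers open. I'll back straight up and away, then measure where it lies.

Emit:
jog_arm([
  [0,0,0.005,0,0,0,0.85],
  [0,0,0.01,0,0,0,0.85],
  [0,0,0.02,0,0,0,0.85],
  [0,0,0.03,0,0,0,0.85],
  [0,0,0.03,0,0,0,0.85],
  [0,0.02,0.03,0,0,0,0.85],
  [-0.01,0.04,0,0,0,0,0.85],
  [0,0.04,0,0,0,0,0.85],
  [0,0.04,0,0,0,0,0.85],
  [0,0.04,0,0,0,0,0.85],
])

```text
t: 19.1
eef_pos: [0.4702, -0.1394, 0.209]
tool_rot: [0.001, 0.137, 0.991, 0.0]
contact_force: [0.4, 0.1, -0.6]
gripper_width: 0.851
grasp_force: 0.0
```

Emit:
jog_arm([
  [0,0.04,0,0,0,0,0.85],
  [0,0.02,0,0,0,0,0.85],
  [0,0,0,0,0,0,0.85],
  [0,0,0,0,0,0,0.85],
  [0,0,0,0,0,0,0.85],
  [0,0,0,0,0,0,0.85],
])

```text
t: 19.7
eef_pos: [0.4702, -0.0822, 0.2081]
tool_rot: [0.0, 0.138, 0.99, -0.0]
contact_force: [0.1, -0.2, 0.9]
gripper_width: 0.848
grasp_force: 0.0
```

```bash
python3 -c "
from station import bot;from h import *
c=bot.read_camera('top');im=c['img'][200:320,310:430].astype(int)
m=((im[...,2]-im[...,0])>10).astype(np.uint8);k,l,s,ce=cv2.connectedComponentsWithStats(m);i=1+s[1:,4].argmax()
print(s[i],ray(c,ce[i]+(310,200),.083),cv2.minAreaRect(np.argwhere(l==i)[:,::-1].astype(np.float32)))
b=bot.read_camera('side')['img'][190:310,220:340];a=c['img'][200:320,310:430]
cv2.imwrite('pics/v8.png',cv2.resize(cv2.hconcat([a,b]),None,fx=3.3,fy=3.3,interpolation=2)[:,:,::-1])"
```

```text
[  38   29   41   66 1587] [ 0.51554106 -0.33047982  0.083     ] ((57.15144348144531, 61.13664245605469), (28.481426239013672, 62.282936096191406), 14.300277709960938)
```

```bash
python3 -c "from station import bot;print(bot.hand_in())"
```

```text
the job is handed in; nothing more can be done
None
```

The plate lies on the white balance's pan, measured about 1 mm from its centre and level as far as the side view shows, let go, and the job is handed in (no verdict came back); I viewed 11 pictures, one over the limit of 10.

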